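# Pack the ink pots away in the swivel-lid chest

### The job

Swing the chest's lid wide open about its pin by pushing it near its free corner (the red dot), and stand every short ink pot upright on the chest's floor; leave the tall pots, which do not fit, where they are. Then push the lid back until it is fully shut, and last lay the brass paperweight flat on top of the shut lid. Do not disturb the orange dish, the red ink stick or anything else on the table.

Things in the scene. Friction and masses are not known exactly. Their poses are not given: they have to be found in the camera images.
- chest: The dark wooden chest, fixed to the table: an open-topped box 182 x 182 mm outside, 86 mm high, walls and floor 6 mm thick (170 x 170 mm clear inside). Origin at the centre of its underside on the table; its x and y axes run along its walls, z up. Its place and heading vary.
- lid (a joint): Lid angle, rad: 0 = fully shut, square on the chest (a stop); grows as the lid swings level and clockwise seen from above, towards the chest's +y side; stop at 1.65. Light wooden board 190 x 190 x 14 mm, underside 88 mm and top 102 mm above the table. Friction keeps it where it is left; 1 to 4 N sideways on its edge near the free corner turns it. Starts shut or a little ajar.
- pin (a point): Brass pin head of the lid: a point on the upright pivot axis at the lid's top face, 102 mm above the table. The pin stands at (+85, +85) mm in the chest's frame, 10 mm in from the two lid edges that meet at that corner; it does not move when the lid turns.
- lid_corner (a point): The free corner of the lid's top face, diagonally opposite the pin (255 mm from it), beside the red dot. It swings with the lid.
- weight: Brass paperweight, a bar 150 (x) x 32 (y) x 24 (z) mm, 0.3 to 0.5 kg; origin at the centre of its underside. Starts lying on the table.
- pot0: Short ink pot: blue ceramic cylinder 56 mm across and 45 mm high with a white upright knob on top, 22 mm across and 27 mm high (72 mm in all; about 0.25 kg, the knob is one with the pot and can be lifted by). Origin at the centre of its underside, z up. Stands on the table, or is absent in this run.
- pot1: Short ink pot: blue ceramic cylinder 56 mm across and 45 mm high with a white upright knob on top, 22 mm across and 27 mm high (72 mm in all; about 0.25 kg, the knob is one with the pot and can be lifted by). Origin at the centre of its underside, z up. Stands on the table, or is absent in this run.
- pot2: Short ink pot: blue ceramic cylinder 56 mm across and 45 mm high with a white upright knob on top, 22 mm across and 27 mm high (72 mm in all; about 0.25 kg, the knob is one with the pot and can be lifted by). Origin at the centre of its underside, z up. Stands on the table, or is absent in this run.
- pot3: Short ink pot: blue ceramic cylinder 56 mm across and 45 mm high with a white upright knob on top, 22 mm across and 27 mm high (72 mm in all; about 0.25 kg, the knob is one with the pot and can be lifted by). Origin at the centre of its underside, z up. Stands on the table, or is absent in this run.
- tall0: Tall ink pot, same glaze, width and knob, but the body is 73 mm high (100 mm in all): too tall to go under the lid. Origin at the centre of its underside. Stays where it is on the table.
- tall1: Tall ink pot, same glaze, width and knob, but the body is 73 mm high (100 mm in all): too tall to go under the lid. Origin at the centre of its underside. Stays where it is on the table.
- dish: Bystander: orange plastic dish, 60 mm across, 26 mm high. Origin at the centre of its underside. Leave alone.
- inkstick: Bystander: red ink stick, 90 x 24 x 13 mm. Origin at the centre of its underside. Leave alone.
There are look-alikes about, which are no part of the job. Leave any green or purple look-alike of the pot3 alone.

How it is judged:
By the outcome, as a careful person would: the job done as asked, in the order asked, and still so for the second after the job is handed in, with the robot touching nothing.
Of pot0, pot1, pot2, pot3 only 2 to 4 are there at a start; the rules pass over those that are not, and their reading is None.
At some moment in a run one of pot0, pot1, pot2, pot3 may be knocked a few centimetres aside while the robot is not near it.
It also fails if it takes over 210 s, if anything falls off the work surface, if the arm or the gripper's body presses on something with over 40 N, if the wrist force passes 120 N, or if a joint passes its speed limit or range.

### The arm

A 6-joint arm with a two-finger parallel gripper is mounted at the origin on the work surface. World frame = base frame: x ahead of the robot, y to its left, z up, the work surface at z = 0. Lengths are in mm, angles in rad, forces in N, time in s.
With the tool pointing down it reaches from about 300 to 775 mm from the base axis. Payload 14.6 kg.
Tool frame: the origin (TCP) lies between the finger pads; the fingertips stand 11 mm ahead of it and the grasp point (between the pads) lies 8 mm behind it; z points along the fingers, y is the line along which they close (so a half turn about z gives the same grasp; the last joint's range is limited). The gripper opens to 94 mm and grips with 3 to 60 N. Pads are 16 mm wide; open, the fingers measure 119 mm over their backs; the gripper's body (75 mm by 177 mm) begins 78 mm behind the grasp point.
Start: joints at [-1.321, 0.3, 1.521, -0, 1.321, -0.067], TCP at [171.333, -522.623, 216.446] pointing down, gripper open.
Joint ranges: [-3.03, 3.03], [-0.79, 2.21], [0.23, 2.52], [-1.04, 4.18], [0, 3.07], [-2.55, 2.55]. Speed limits (rad/s): [2.22, 2.22, 2.57, 3.14, 3.14, 3.14].

### API

Orientations are given as [roll, pitch, yaw] about the fixed x, y, z axes, in that order (R = Rz(yaw) Ry(pitch) Rx(roll)).
In Python, from cell import manip gives the robot as it stands. The module is installed in compiled form; this text tells all that it offers.
- The arm moves only by the tool arm_command, never from a script. Its argument "rows" is one flat list of numbers, 5 for each row, row after row: the shift along the world's x, y, z in mm, then the turn about the world's z in degrees, then the finger opening in mm, from 0 to 94. In form: [dx, dy, dz, twist, jaw, dx, dy, dz, twist, jaw, ...]. A call has 1 to 5 rows; each row shifts and turns the commanded pose from where the row before left it; what a row does not reach is not made up. A row lasts 1/8 s, in which the tool goes at most 62.5 mm and 10.7 degrees, less where a joint would pass 70% of its speed; a pose out of reach is approached as far as the arm can. A call is refused whole if a number of a shift passes 62.5 or a number of a turn 10.7, either way. A call with a gripper value outside its range is refused whole. The fingers move at their own pace and stop on an object; "newtons" is the grip in N (left out, the last holds). Time passes only in rows, so rows that do not move let the fingers close. It gives the time, the measured TCP pose, the force and the opening at its end, in the units of the state.
- manip.read_state(): the state, without advancing time (a new reading comes with each control period).
- manip.camera(name): name is "side" or "top"; returns a dict with "image" (400x640x3 uint8, blue, green, red), "z_map" (400x640 float32, mm along the optical axis (not along the pixel's ray), 0 where there is no reading), "fx", "fy", "cx", "cy" (pixels), "pose" (4x4, takes a point from camera to world coordinates). Camera axes: x right, y down, z forward; pixel columns grow to the right and rows downward; lengths in mm; the calibration is good to about 2 mm. A picture is of the moment at which its call begins.
- manip.sign_off(): hands the job in, once; it reports no verdict.
The state is a dict: "clock": time; "joints": joint angles; "qd": joint speeds; "effort": joint torques, N m; "eef_pos": TCP position; "eef_rot": TCP orientation; "wrist_force": force on the tool from outside, world axes, zero at the start; "moment": the same for the moment, N m; "finger_gap": finger opening in mm.
Only numpy, scipy, OpenCV 4.12 (cv2) and the standard library are available. Lean on these libraries where they do the work, as an engineer would, in place of code of your own. Each camera call takes 0.05 s, during which the arm holds its last target. There are 200 camera calls.

## Working session

There is one attempt and no reset: what is moved stays moved. The work goes in short steps, Python scripts to look and compute and a tool call to move; the robot and the scene stay as the last step left them, time stands still between calls to the robot, and variables do not carry over. Pictures are saved under pics/ and viewed, on a budget of 14 in all, crops included, one or two more only if the job needs it, and the job is handed in when it is done.

Besides the shell and the picture viewer there is one more tool, called after ">>>" in YAML: its name, and indented under it one key for each argument. arm_command: Moves the arm, as the interface text tells. Its arguments: {"type":"object","properties":{"rows":{"type":"array","items":{"type":"number"}},"newtons":{"type":"number"}},"required":["rows"]}

```bash
mkdir -p pics
cat > h.py <<'E'
import numpy as np, cv2
from cell import manip
def shot(n,f=None):
    c=manip.camera(n)
    if f: cv2.imwrite('pics/'+f,c['image'])
    return c
def world(c):
    z=c['z_map'].astype(float);v,u=np.indices(z.shape)
    p=np.stack([(u-c['cx'])/c['fx']*z,(v-c['cy'])/c['fy']*z,z],-1)
    return p@c['pose'][:3,:3].T+c['pose'][:3,3]
def ray(c,u,v,h):
    d=c['pose'][:3,:3]@np.array([(u-c['cx'])/c['fx'],(v-c['cy'])/c['fy'],1.]);o=c['pose'][:3,3]
    return o+d*(h-o[2])/d[2]
E
python3 - <<'E'
from h import *
import pickle
for n in('top','side'):
    c=shot(n,n+'0.png');pickle.dump(c,open(n+'0.pkl','wb'));print(n,c['pose'].round(3).tolist(),c['fx'],c['cx'],c['cy'])
print(manip.read_state())
E
```

```text
top [[-0.005, -0.985, 0.175, 273.252], [-1.0, 0.005, -0.001, 29.679], [0.0, -0.175, -0.985, 1369.054], [0.0, 0.0, 0.0, 1.0]] 477.0843029864757 327.6602038308571 198.9497489147427
side [[-0.96, -0.142, 0.242, 175.176], [-0.28, 0.474, -0.835, 1125.468], [0.004, -0.869, -0.495, 755.151], [0.0, 0.0, 0.0, 1.0]] 434.5588271490121 314.98164634294073 205.14454444275486
{'clock': 0.1, 'joints': array([-1.32059806e+00,  3.00418131e-01,  1.52149309e+00,  5.57641126e-07,
        1.32069280e+00, -6.66101183e-02]), 'qd': array([ 6.39837042e-04, -2.36655635e-05, -3.02890286e-03,  3.05937481e-04,
       -2.49634948e-04, -2.08682041e-04]), 'effort': array([ 1.48044295e-03, -5.32641792e+01, -3.53283906e+01,  7.08934455e-02,
        2.34650873e-02, -7.83765245e-05]), 'eef_pos': array([ 171.28384101, -522.42550645,  215.95259889]), 'eef_rot': array([-3.14058356e+00, -6.78567613e-05,  3.16808213e-01]), 'wrist_force': array([-0.25440924, -0.83886105, -0.86143794]), 'moment': array([-0.04215282, -0.03472991, -0.00042962]), 'finger_gap': 94.05715543455133}
```

View pics/top0.png

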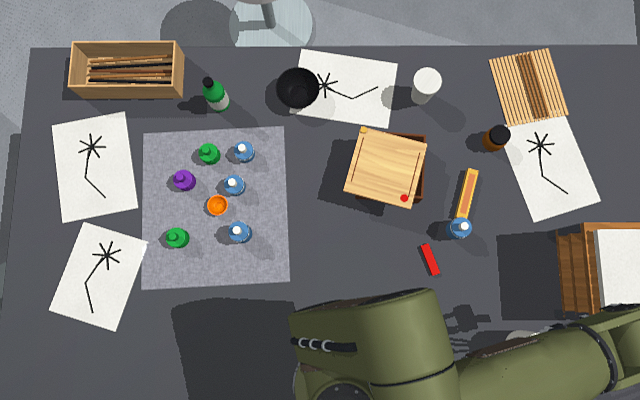

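View pics/side0.png

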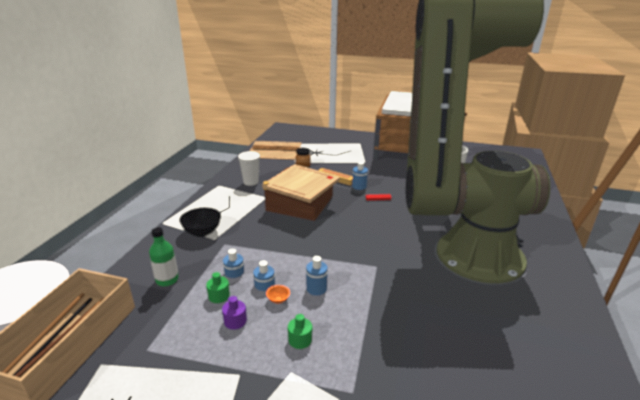

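Top view: blue pots at (243,151), (233,184), (239,232) and (460,228). Chest with ajar lid around (385,168) with the red dot at (404,198), brass weight (466,195), dish (217,205), red stick (430,260). Green and purple look-alikes are at (208,153), (176,237), (183,180). Now I'll measure them.

```bash
cat >> h.py <<'E'
def blobs(c,lo,hi,amin=40):
    m=cv2.inRange(cv2.cvtColor(c['image'],cv2.COLOR_BGR2HSV),lo,hi)
    n,l,s,ce=cv2.connectedComponentsWithStats(m)
    return [(l==i,s[i],ce[i]) for i in range(1,n) if s[i][4]>=amin]
def pots(c):
    """blue pots: knob found as points highest near the blob; xy = mean of knob top"""
    P=world(c);out=[]
    for m,s,ce in blobs(c,(98,70,50),(118,255,255),60):
        x,y,w,h=s[:4]; m2=np.zeros(m.shape,bool);m2[max(y-14,0):y+h+6,max(x-6,0):x+w+6]=1
        q=P[m];r=P[m2&(c['z_map']>0)]
        ctr=np.median(q,0); r=r[np.hypot(*(r-ctr)[:,:2].T)<40]; r=r[r[:,2]<125]
        t=np.percentile(r[:,2],98); k=r[r[:,2]>t-6]
        out.append((ce.round().astype(int).tolist(),int(s[4]),k[:,:2].mean(0).round(1).tolist(),round(t,1),len(k),np.median(q[:,2]).round(1)))
    return out
E
python3 - <<'E'
from h import *
import pickle
for n in('top','side'):
    c=pickle.load(open(n+'0.pkl','rb'));print(n)
    for p in pots(c):print(p)
    if n=='top':
        P=world(c)
        hs=lambda lo,hi,a:[(ce.round(),s[4],np.median(P[m],0).round(1)) for m,s,ce in blobs(c,lo,hi,a)]
        print('red',hs((0,180,120),(4,255,255),10),hs((175,180,120),(180,255,255),10));print('or',hs((6,200,150),(18,255,255),40)); print('green',hs((45,100,40),(85,255,255),60));print('pur',hs((130,100,40),(150,255,255),60))
        m=((P[...,2]>96)&(P[...,2]<108)).astype(np.uint8);m[:,:340]=0;m[:,432:]=0;m[212:]=0
        n_,l,s,ce=cv2.connectedComponentsWithStats(m);i=1+s[1:,4].argmax()
        cn=max(cv2.findContours((l==i).astype(np.uint8),0,1)[0],key=cv2.contourArea)
        pts=np.array([ray(c,u,v,102)[:2] for u,v in cn[:,0]],np.float32);r=cv2.minAreaRect(pts);print('lid',r,cv2.boxPoints(r).round(1).tolist(),np.median(P[l==i][:,2]))
        # weight
        m=((P[...,2]>16)&(P[...,2]<32)).astype(np.uint8);m[:,:446]=0;m[:,485:]=0;m[222:]=0;m[:160]=0
        n_,l,s,ce=cv2.connectedComponentsWithStats(m);i=1+s[1:,4].argmax()
        cn=max(cv2.findContours((l==i).astype(np.uint8),0,1)[0],key=cv2.contourArea)
        pts=np.array([ray(c,u,v,24)[:2] for u,v in cn[:,0]],np.float32);r=cv2.minAreaRect(pts);print('w',r,cv2.boxPoints(r).round(1).tolist(),np.median(P[l==i][:,2]))
a=pickle.load(open('top0.pkl','rb'))['image'];b=pickle.load(open('side0.pkl','rb'))['image']
A=cv2.resize(a[120:280,340:500],(480,480),interpolation=cv2.INTER_CUBIC);B=cv2.resize(b[230:330,200:340],(800-480,229),interpolation=cv2.INTER_CUBIC);D=cv2.resize(b[150:220,250:390],(320,160),interpolation=cv2.INTER_CUBIC)
cv2.imwrite('pics/crop1.png',np.hstack([A,np.vstack([B,D,np.zeros((91,320,3),np.uint8)])]))
E
```

```text
top
([244, 152], 260, [653.7, 271.7], np.float64(70.6), 44, np.float64(42.6))
([234, 185], 269, [554.4, 295.9], np.float64(72.2), 47, np.float64(43.0))
([458, 228], 344, [425.2, -335.5], np.float64(100.4), 51, np.float64(70.6))
([240, 232], 309, [417.5, 274.4], np.float64(99.6), 51, np.float64(71.0))
red [(array([404., 198.]), np.int32(41), array([ 499.9, -177.3,  101.6])), (array([430., 259.]), np.int32(261), array([ 339.8, -259.5,   13.1]))] []
or [(array([217., 205.]), np.int32(294), array([498.8, 348.2,  13.4]))]
green [(array([214.,  92.]), np.int32(337), array([800.9, 342.5, 106.7])), (array([209., 153.]), np.int32(360), array([641.5, 367. ,  43.2])), (array([177., 238.]), np.int32(385), array([400.4, 446.6,  43.7]))]
pur [(array([184., 180.]), np.int32(370), array([564.5, 435.3,  43.8]))]
lid ((587.074462890625, -128.5622100830078), (189.5247344970703, 191.74134826660156), 73.97332000732422) [[468.79998779296875, -193.1999969482422], [653.0999755859375, -246.10000610351562], [705.4000244140625, -64.0], [521.0999755859375, -11.0]] 101.37224937752501
w ((527.956787109375, -370.7
[... 159 characters left out ...]
 [604.2000122070312, -376.1000061035156], [461.29998779296875, -333.3999938964844]] 23.64914405870411
side
([360, 170], 74, [425.6, -328.8], np.float64(99.8), 20, np.float64(71.6))
([359, 182], 181, [425.3, -328.2], np.float64(98.5), 22, np.float64(28.7))
([233, 261], 156, [652.8, 277.1], np.float64(72.5), 39, np.float64(44.6))
([316, 269], 179, [416.8, 279.6], np.float64(100.4), 43, np.float64(72.2))
([234, 273], 138, [651.0, 282.2], np.float64(66.7), 27, np.float64(16.4))
([263, 273], 175, [553.5, 301.9], np.float64(72.0), 44, np.float64(44.3))
([316, 285], 309, [415.3, 284.6], np.float64(88.2), 38, np.float64(31.5))
([263, 285], 117, [551.0, 308.2], np.float64(64.5), 29, np.float64(18.4))
```

View pics/crop1.png

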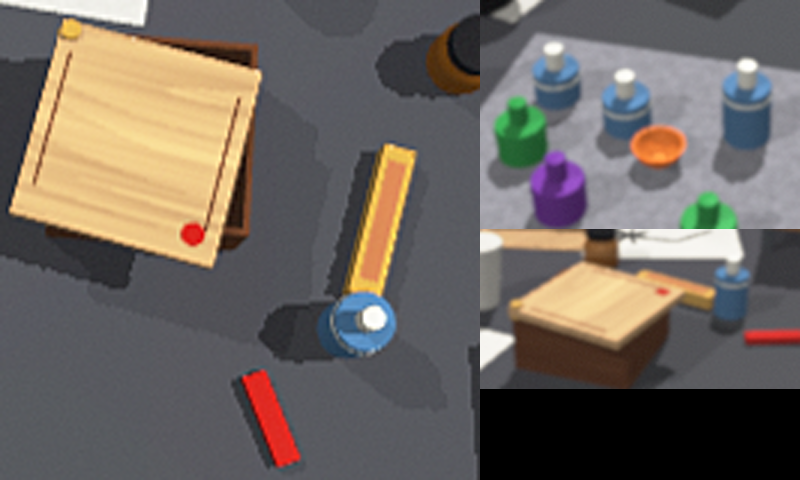

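Short pots are A (654,272) and B (554,297), with tops at 72 mm. The pots at (425,-335) and (417,274) have tops at 100 mm, so they are tall and stay put. Green and purple pots are left alone. Next I'll get the chest heading and plan the lid arc.

Run:
```python
from h import *
import pickle
c=pickle.load(open('top0.pkl','rb'))
a,b=ray(c,425.5,135,86)[:2],ray(c,422.5,201,86)[:2]
print(a,b,np.linalg.norm(a-b),'heading of +y',np.degrees(np.arctan2(*(a-b)[::-1])))
L=-16.0;pin=np.array([693,-70.9])
# chest corner (91,-91) is pin+R(6,-176)
d=a-pin;print('heading', np.degrees(np.arctan2(d[1],d[0])-np.arctan2(-176,6)),np.linalg.norm(d))
d=b-pin;print('heading', np.degrees(np.arctan2(d[1],d[0])-np.arctan2(-176,-176)),np.linalg.norm(d))
R=lambda t:np.array([[np.cos(t),-np.sin(t)],[np.sin(t),np.cos(t)]])
for L in np.arange(-16,-100,-5.):print(L,(pin+R(np.radians(L))@[-160,-188]).round(1))
print('approach',pin+R(np.radians(-16))@[-160,-215])
```

```text
[ 680.84781251 -246.36148125] [ 493.54401318 -230.44700714] 187.978678917047 heading of +y -4.856534750662209
heading -5.914398414449264 175.88179855272273
heading -6.3433066080262375 255.41718455221627
-16.0 [ 487.4 -207.5]
-21.0 [ 476.3 -189.1]
-26.0 [ 466.8 -169.7]
-31.0 [ 459.  -149.6]
-36.0 [ 453.1 -128.9]
-41.0 [ 448.9 -107.8]
-46.0 [446.6 -86.4]
-51.0 [446.2 -64.9]
-56.0 [447.7 -43.4]
-61.0 [451.  -22.1]
-66.0 [456.2  -1.2]
-71.0 [463.2  19.2]
-76.0 [471.9  38.9]
-81.0 [482.3  57.7]
-86.0 [494.3  75.6]
-91.0 [507.8  92.4]
-96.0 [522.8 107.9]
approach [ 479.93609715 -233.4692877 ]
```

>>> arm_command:
  rows: [38,36,0,7,0,38,36,0,7,0,38,36,0,7,0,38,36,0,7,0,38,36,0,7,0]
  newtons: 20

```text
clock: 0.72
eef_pos: [362.3, -341.2, 216.3]
eef_rot: [-3.141, -0.0, 0.932]
wrist_force: [-0.1, -0.6, 0.3]
finger_gap: 47.5
```

>>> arm_command:
  rows: [40,36,0,7,0,40,36,0,7,0,38.6,36.6,0,7,0,0,0,-55,0,0,0,0,-55,0,0]

```text
clock: 1.35
eef_pos: [480.2, -233.3, 105.0]
eef_rot: [3.141, 0.0, 1.296]
wrist_force: [-0.3, -0.6, -0.5]
finger_gap: 0.4
```

>>> arm_command:
  rows: [0,0,-3,0,0,0,0,0,0,0]

```text
clock: 1.6
eef_pos: [480.6, -234.5, 105.2]
eef_rot: [3.14, 0.0, 1.294]
wrist_force: [0.3, -0.1, 1.0]
finger_gap: 0.6
```

>>> arm_command:
  rows: [7,26.5,-2,0,0,-11,18.4,0,-5,0,-9.5,19.4,0,-5,0,-7.8,20.1,0,-5,0,-5.9,20.7,0,-5,0]

```text
clock: 2.22
eef_pos: [453.0, -129.2, 104.0]
eef_rot: [3.139, 0.0, 0.942]
wrist_force: [-1.7, -2.3, 1.3]
finger_gap: 0.2
```

>>> arm_command:
  rows: [-4.2,21.1,0,-5,0,-2.3,21.4,0,-5,0,-0.4,21.5,0,-5,0,1.5,21.5,0,-5,0,3.3,21.3,0,-5,0]

```text
clock: 2.85
eef_pos: [450.7, -21.7, 103.8]
eef_rot: [3.141, -0.001, 0.506]
wrist_force: [-3.9, -0.3, 1.7]
finger_gap: 0.4
```

>>> arm_command:
  rows: [5.2,20.9,0,-5,0,7,20.4,0,-5,0,8.7,19.7,0,-5,0,10.4,18.8,0,-5,0,12,17.9,0,-5,0]

```text
clock: 3.48
eef_pos: [494.1, 76.6, 103.7]
eef_rot: [-3.141, -0.0, 0.07]
wrist_force: [-4.9, 1.4, 0.7]
finger_gap: 0.6
```

>>> arm_command:
  rows: [13.5,16.8,0,-5,0,9,9.5,0,-3,0,0,0,0,0,0]

```text
clock: 3.85
eef_pos: [517.4, 102.8, 103.8]
eef_rot: [-3.14, -0.002, -0.067]
wrist_force: [-1.2, 1.6, -0.4]
finger_gap: 0.6
```

Run:
```python
from h import *
c=shot('top','top1.png');print(pots(c))
```

```text
[([244, 152], 259, [653.2, 271.9], np.float64(72.3), 43, np.float64(43.0)), ([234, 185], 267, [554.6, 296.5], np.float64(71.1), 45, np.float64(43.1)), ([458, 228], 343, [424.7, -335.3], np.float64(100.4), 50, np.float64(70.7)), ([240, 232], 307, [417.0, 274.2], np.float64(100.1), 52, np.float64(71.2))]
```

View pics/top1.png

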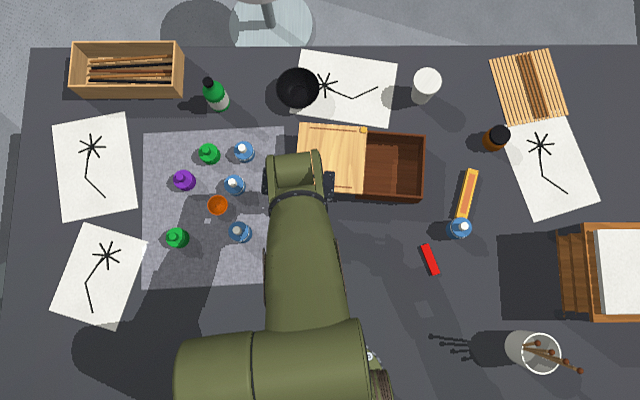

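Lid is open about 1.55 rad, its front edge clear at (365,160). The chest interior is visible at (395,165). Retreating and going to pot B.

>>> arm_command:
  rows: [-25,0,0,0,0,0,0,55,0,0,0,0,55,0,50,20,50,0,0,50,20,50,0,0,50]

```text
clock: 4.53
eef_pos: [532.7, 202.6, 214.7]
eef_rot: [-3.14, -0.005, -0.069]
wrist_force: [0.8, -1.5, -0.1]
finger_gap: 26.8
```

>>> arm_command:
  rows: [20,50,0,0,50,2,45,0,-1.5,50,0,0,-40,0,50,0,0,-20,0,50,0,0,0,0,50]

```text
clock: 5.15
eef_pos: [553.5, 296.5, 151.9]
eef_rot: [3.141, 0.0, -0.094]
wrist_force: [0.1, 0.6, 1.4]
finger_gap: 50.4
```

Run:
```python
from h import *
c=shot('side');
for p in pots(c):print(p)
print(pots(shot('top')))
print(manip.read_state()['eef_pos'])
```

```text
([360, 170], 70, [425.6, -329.5], np.float64(100.1), 19, np.float64(72.1))
([359, 182], 181, [425.2, -328.7], np.float64(97.3), 23, np.float64(28.9))
([233, 261], 148, [652.5, 277.2], np.float64(72.5), 39, np.float64(44.3))
([316, 269], 173, [416.8, 280.4], np.float64(100.7), 43, np.float64(72.5))
([234, 273], 135, [650.6, 282.5], np.float64(67.1), 29, np.float64(16.8))
([264, 273], 172, [553.7, 301.9], np.float64(72.2), 44, np.float64(44.5))
([316, 285], 304, [415.3, 285.4], np.float64(88.8), 35, np.float64(31.8))
([263, 285], 116, [551.0, 307.3], np.float64(63.5), 27, np.float64(19.6))
[([243, 148], 143, [653.8, 270.4], np.float64(73.6), 35, np.float64(44.3)), ([458, 228], 344, [425.1, -335.5], np.float64(100.1), 47, np.float64(70.9))]
[554.18173195 296.80620858 153.61886056]
```

>>> arm_command:
  rows: [0,1.5,-45,0,50,0,0,-40,0,50,0,0,-8,0,50,0,0,0,0,0,0,0,0,0,0]
  newtons: 30

```text
clock: 5.88
eef_pos: [554.4, 298.8, 60.8]
eef_rot: [-3.14, -0.003, -0.093]
wrist_force: [-0.6, 0.1, -0.3]
finger_gap: 33.1
```

>>> arm_command:
  rows: [0,0,0,0,0,0,0,0,0,0,0,0,25,0,0]

```text
clock: 6.25
eef_pos: [552.6, 298.0, 82.4]
eef_rot: [3.14, 0.003, -0.093]
wrist_force: [0.1, -0.0, -2.4]
finger_gap: 21.6
```

>>> arm_command:
  rows: [0,0,45,0,0,0,0,45,0,0,4,-10,40,0,0,9.5,-45,0,0,0,9.5,-50,0,0,0]
  newtons: 45

```text
clock: 6.88
eef_pos: [576.4, 192.6, 213.9]
eef_rot: [-3.141, -0.001, -0.092]
wrist_force: [1.1, -0.5, -2.1]
finger_gap: 21.3
```

>>> arm_command:
  rows: [9.5,-50,0,0,0,9.5,-50,0,0,0,9.5,-50,0,0,0,9.5,-50,0,0,0,9.5,-50,0,0,0]

```text
clock: 7.5
eef_pos: [623.9, -58.2, 213.6]
eef_rot: [-3.141, 0.0, -0.093]
wrist_force: [0.6, 0.3, -3.0]
finger_gap: 21.0
```

>>> arm_command:
  rows: [9.5,-50,0,0,0,5.5,-40,0,0,0,0,-18,0,0,0,0,0,0,0,0]

```text
clock: 8.0
eef_pos: [638.7, -164.9, 213.2]
eef_rot: [-3.141, 0.0, -0.094]
wrist_force: [-0.5, 0.1, -1.9]
finger_gap: 21.0
```

Run:
```python
from h import *
c=shot('side','side1.png');s=manip.read_state();print(s['eef_pos'],s['wrist_force'],s['finger_gap'])
c=shot('top');print(pots(c))
```

```text
[ 638.83469378 -163.88336408  213.42354034] [-0.14343288  0.07768181 -2.29402728] 21.048878447367017
[([244, 152], 259, [653.8, 271.1], np.float64(71.5), 43, np.float64(43.1)), ([458, 228], 343, [425.1, -335.5], np.float64(100.7), 48, np.float64(70.9)), ([240, 232], 311, [417.5, 273.8], np.float64(100.6), 48, np.float64(71.6))]
```

View pics/side1.png

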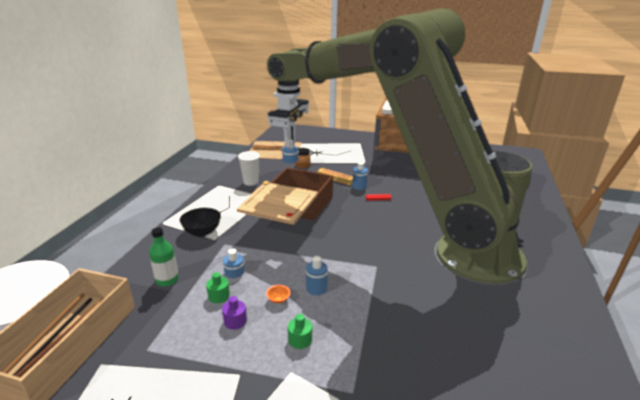

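Pot hangs upright at (291,155) above the chest, with the lid still open. Lowering it now.

>>> arm_command:
  rows: [0,0,-45,0,0,0,0,-45,0,0,0,0,-40,0,0,0,0,-12,0,0,0,0,0,0,0]

```text
clock: 8.72
eef_pos: [639.2, -163.9, 72.0]
eef_rot: [-3.142, -0.0, -0.092]
wrist_force: [0.0, 0.2, -1.2]
finger_gap: 21.2
```

>>> arm_command:
  rows: [0,0,-3,0,0,0,0,-1.5,0,0,0,0,0,0,0]

```text
clock: 9.1
eef_pos: [639.1, -164.7, 67.5]
eef_rot: [3.141, -0.001, -0.093]
wrist_force: [-0.3, -0.2, -2.0]
finger_gap: 21.4
```

>>> arm_command:
  rows: [0,0,-1.5,0,0,0,0,0,0,0]

```text
clock: 9.35
eef_pos: [639.1, -164.8, 65.8]
eef_rot: [3.141, -0.001, -0.093]
wrist_force: [-0.8, -0.3, 1.6]
finger_gap: 21.2
```

Contact with the floor (force rose from -2 to +1.6 N). Releasing and going for pot A at (653.5, 272.5).

>>> arm_command:
  rows: [0,0,0,0,45,0,0,0,0,45,0,0,40,0,45,0,0,55,0,45,0,0,50,0,45]

```text
clock: 9.98
eef_pos: [638.9, -164.5, 212.4]
eef_rot: [3.142, -0.0, -0.093]
wrist_force: [0.9, -0.9, 0.6]
finger_gap: 45.0
```

>>> arm_command:
  rows: [0,50,0,0,50,0,50,0,0,50,0,55,0,0,50,0,55,0,0,50,0,55,0,0,50]

```text
clock: 10.6
eef_pos: [638.7, 102.1, 210.5]
eef_rot: [-3.142, -0.0, -0.093]
wrist_force: [1.0, 0.4, -0.2]
finger_gap: 50.3
```

>>> arm_command:
  rows: [5,55,0,0,50,5,55,0,0,50,5,50,0,0,50,0,12,-30,0,50,0,0,-30,0,50]

```text
clock: 11.22
eef_pos: [653.6, 273.8, 149.4]
eef_rot: [-3.141, -0.0, -0.092]
wrist_force: [0.7, -0.1, -0.9]
finger_gap: 49.9
```

Run:
```python
from h import *
c=shot('side');
for p in pots(c):print(p)
c=shot('top','top2.png')
for p in pots(c):print(p)
print(manip.read_state()['eef_pos'])
```

```text
([360, 170], 70, [425.9, -330.5], np.float64(99.5), 17, np.float64(71.7))
([359, 182], 179, [425.9, -329.1], np.float64(98.2), 21, np.float64(28.1))
([233, 261], 147, [652.6, 277.0], np.float64(72.1), 40, np.float64(44.3))
([317, 269], 169, [416.6, 280.3], np.float64(100.0), 48, np.float64(72.6))
([234, 273], 134, [650.4, 282.3], np.float64(67.6), 28, np.float64(16.8))
([316, 285], 302, [415.0, 285.1], np.float64(88.1), 36, np.float64(31.2))
([395, 155], 260, [639.3, -165.7], np.float64(77.5), 44, np.float64(49.5))
([458, 228], 345, [424.7, -335.4], np.float64(100.6), 52, np.float64(71.0))
[652.50981977 272.22540878 146.58873804]
```

View pics/top2.png

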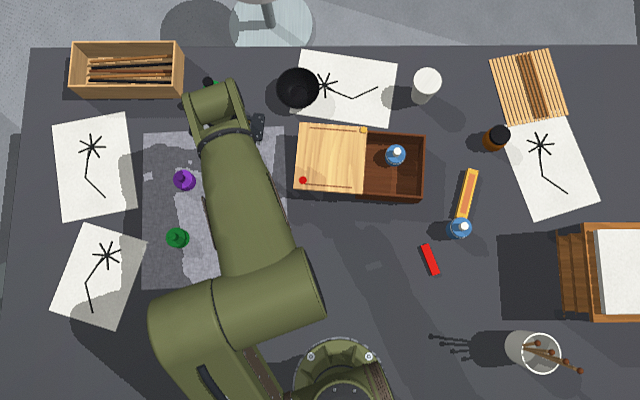

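Pot B stands in the chest at (395,155), knob top 77.5 mm, which matches floor + 72. Grasping pot A.

>>> arm_command:
  rows: [0,1.5,-45,0,50,0,0,-35,0,50,0,0,-8,0,50,0,0,0,0,0,0,0,0,0,0]
  newtons: 30

```text
clock: 11.95
eef_pos: [654.8, 274.1, 64.8]
eef_rot: [-3.14, -0.003, -0.093]
wrist_force: [0.5, -0.1, -0.0]
finger_gap: 33.0
```

>>> arm_command:
  rows: [0,0,0,0,0,0,0,0,0,0,0,0,25,0,0]

```text
clock: 12.32
eef_pos: [652.9, 273.5, 85.8]
eef_rot: [3.14, 0.004, -0.093]
wrist_force: [-0.3, -0.7, -2.3]
finger_gap: 21.3
```

>>> arm_command:
  rows: [0,0,45,0,0,0,0,45,0,0,0,-10,40,0,0,-8,-45,0,0,0,-10,-50,0,0,0]
  newtons: 45

```text
clock: 12.95
eef_pos: [635.4, 168.1, 217.4]
eef_rot: [-3.142, 0.0, -0.092]
wrist_force: [0.9, -0.3, -2.0]
finger_gap: 20.8
```

>>> arm_command:
  rows: [-11,-50,0,0,0,-11,-50,0,0,0,-11,-50,0,0,0,-11,-50,0,0,0,-11,-50,0,0,0]

```text
clock: 13.58
eef_pos: [580.2, -82.6, 217.4]
eef_rot: [-3.141, 0.0, -0.093]
wrist_force: [0.5, 0.3, -2.0]
finger_gap: 21.0
```

>>> arm_command:
  rows: [-11,-45,0,0,0,-11,-31,0,0,0,0,0,0,0,0]

```text
clock: 13.95
eef_pos: [558.2, -158.8, 217.4]
eef_rot: [-3.142, 0.0, -0.096]
wrist_force: [0.1, 0.2, -2.7]
finger_gap: 20.9
```

>>> arm_command:
  rows: [0,0,-45,0,0,0,0,-45,0,0,0,0,-40,0,0,0,0,-14,0,0,0,0,0,0,0]

```text
clock: 14.58
eef_pos: [559.2, -156.6, 73.6]
eef_rot: [-3.141, 0.0, -0.093]
wrist_force: [0.8, 1.5, -1.9]
finger_gap: 20.8
```

>>> arm_command:
  rows: [0,0,-2,0,0,0,0,0,0,0]

```text
clock: 14.82
eef_pos: [559.5, -157.2, 72.6]
eef_rot: [3.141, -0.002, -0.093]
wrist_force: [0.7, 0.4, -2.2]
finger_gap: 21.1
```

>>> arm_command:
  rows: [0,0,-2,0,0,0,0,-1,0,0,0,0,0,0,0]

```text
clock: 15.2
eef_pos: [559.4, -157.5, 69.6]
eef_rot: [3.141, -0.002, -0.093]
wrist_force: [-2.9, -0.3, 7.1]
finger_gap: 21.4
```

>>> arm_command:
  rows: [0,0,0,0,45,0,0,0,0,45,0,0,40,0,45,0,0,55,0,45,0,0,50,0,45]

```text
clock: 15.82
eef_pos: [558.8, -157.1, 215.3]
eef_rot: [3.142, -0.0, -0.093]
wrist_force: [-0.1, -0.6, -0.3]
finger_gap: 45.1
```

>>> arm_command:
  rows: [-10,60,0,0,0,-10,60,0,0,0,0,60,0,0,0,0,60,0,0,0,0,60,0,0,0]

```text
clock: 16.45
eef_pos: [538.6, 144.8, 213.6]
eef_rot: [-3.141, -0.0, -0.093]
wrist_force: [1.1, -0.9, -0.6]
finger_gap: 0.8
```

Run:
```python
from h import *
c=shot('side','side2.png');
for p in pots(c):print(p)
c=shot('top','top3.png')
for p in pots(c):print(p)
print(manip.read_state()['eef_pos'])
P=world(c)
m=((P[...,2]>96)&(P[...,2]<108)).astype(np.uint8);m[:110]=0;m[210:]=0;m[:,:285]=0;m[:,440:]=0
n_,l,s,ce=cv2.connectedComponentsWithStats(m);i=1+s[1:,4].argmax()
cn=max(cv2.findContours((l==i).astype(np.uint8),0,1)[0],key=cv2.contourArea)
pts=np.array([ray(c,u,v,102)[:2] for u,v in cn[:,0]],np.float32);r=cv2.minAreaRect(pts);print('lid',r,cv2.boxPoints(r).round(1).tolist())
for m,s,ce in blobs(c,(0,180,120),(4,255,255),10):print('red',ce,ray(c,*ce,102))
```

```text
([360, 170], 73, [425.9, -329.9], np.float64(99.6), 18, np.float64(71.8))
([359, 182], 184, [425.1, -329.5], np.float64(98.2), 21, np.float64(28.3))
([316, 269], 184, [416.7, 280.7], np.float64(100.3), 49, np.float64(72.6))
([316, 285], 311, [414.6, 285.6], np.float64(89.9), 32, np.float64(31.2))
([395, 155], 262, [639.0, -165.8], np.float64(77.8), 48, np.float64(49.3))
([393, 182], 258, [542.3, -155.7], np.float64(83.3), 29, np.float64(49.9))
([458, 228], 346, [424.2, -335.9], np.float64(100.7), 47, np.float64(70.6))
([237, 231], 224, [417.5, 274.3], np.float64(100.6), 49, np.float64(71.7))
[538.2705176  147.58081528 213.31172181]
lid ((614.779296875, 21.16339874267578), (189.39414978027344, 191.0101318359375), 85.17984771728516) [[511.70001220703125, -65.19999694824219], [702.0, -81.19999694824219], [717.9000244140625, 107.5], [527.5999755859375, 123.5999984741211]]
red [429.90038314 258.96168582] [ 335.5295952  -240.49956865  102.        ]
```

View pics/top3.png

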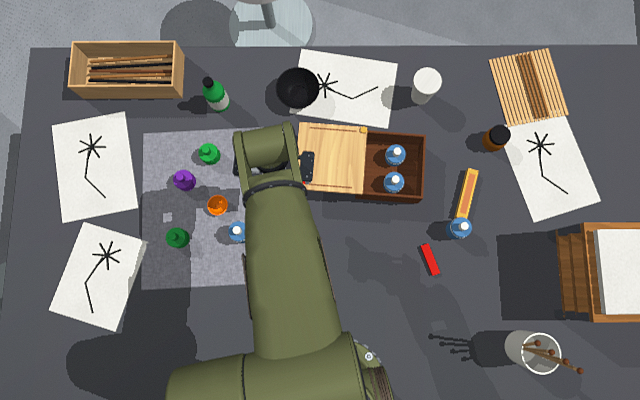

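Both short pots stand in the chest at (395,155) and (393,182). The lid measures 1.555 rad open, and its pin agrees with the first fit. Working out the closing arc.

Run:
```python
import numpy as np
R=lambda t:np.array([[np.cos(t),-np.sin(t)],[np.sin(t),np.cos(t)]])
pin=np.array([693,-70.6]);prev=np.array([538.3,146.8])
for L in [-94.8,-90,-85,-80,-75,-70,-65,-60,-55,-50,-45,-40,-35,-30,-25,-20,-15,-10,-6]:
    p=pin+R(np.radians(L))@[-192.5,-160];print(L,p.round(1),(p-prev).round(1));prev=p
```

```text
-94.8 [549.7 134.6] [ 11.4 -12.2]
-90 [533.  121.9] [-16.7 -12.7]
-85 [516.8 107.2] [-16.2 -14.7]
-80 [502.   91.2] [-14.8 -16. ]
-75 [488.6  73.9] [-13.4 -17.3]
-70 [476.8  55.6] [-11.8 -18.4]
-65 [466.6  36.2] [-10.2 -19.3]
-60 [458.2  16.1] [ -8.5 -20.1]
-55 [451.5  -4.7] [ -6.7 -20.8]
-50 [446.7 -26. ] [ -4.8 -21.3]
-45 [443.7 -47.6] [ -3.  -21.6]
-40 [442.7 -69.4] [ -1.1 -21.8]
-35 [443.5 -91.3] [  0.9 -21.8]
-30 [ 446.3 -112.9] [  2.7 -21.7]
-25 [ 450.9 -134.3] [  4.6 -21.3]
-20 [ 457.4 -155.1] [  6.5 -20.9]
-15 [ 465.6 -175.3] [  8.3 -20.2]
-10 [ 475.6 -194.7] [ 10.  -19.4]
-6 [ 484.8 -209.6] [  9.2 -14.9]
```

>>> arm_command:
  rows: [0,3,-55,0,0,0,0,-50,0,0,0,0,-6,0,0,0,0,0,0,0]

```text
clock: 17.05
eef_pos: [539.7, 145.7, 103.9]
eef_rot: [-3.141, -0.001, -0.094]
wrist_force: [-0.1, 0.3, 0.6]
finger_gap: 0.3
```

>>> arm_command:
  rows: [11,-11,0,0,0,-16.7,-12.7,0,5,0,-16.2,-14.7,0,5,0,-14.8,-16,0,5,0,-13.4,-17.3,0,5,0]

```text
clock: 17.68
eef_pos: [489.9, 73.3, 104.5]
eef_rot: [3.141, -0.004, 0.258]
wrist_force: [0.7, 1.0, 3.3]
finger_gap: 0.2
```

>>> arm_command:
  rows: [-11.8,-18.4,0,5,0,-10.2,-19.3,0,5,0,-8.5,-20.1,0,5,0,-6.7,-20.8,0,5,0,-4.8,-21.3,0,5,0]

```text
clock: 18.3
eef_pos: [447.9, -27.1, 104.3]
eef_rot: [3.139, -0.002, 0.695]
wrist_force: [0.4, 1.9, 1.4]
finger_gap: 0.3
```

>>> arm_command:
  rows: [-3,-21.6,0,5,0,-1.1,-21.8,0,5,0,0.9,-21.8,0,5,0,2.7,-21.7,0,5,0,4.6,-21.3,0,5,0]

```text
clock: 18.92
eef_pos: [451.8, -135.7, 104.2]
eef_rot: [3.139, -0.0, 1.131]
wrist_force: [-0.6, 2.0, 1.4]
finger_gap: 0.2
```

>>> arm_command:
  rows: [6.5,-20.9,0,5,0,8.3,-20.2,0,5,0,5,-9.7,0,2.5,0,0,0,0,0,0]

```text
clock: 19.42
eef_pos: [471.5, -186.2, 103.7]
eef_rot: [3.139, 0.001, 1.345]
wrist_force: [0.2, 0.4, 0.9]
finger_gap: 0.6
```

>>> arm_command:
  rows: [5,-9.2,0,2.5,0,4.6,-7.4,0,2,0,0,0,0,0,0]

```text
clock: 19.8
eef_pos: [480.6, -201.7, 103.1]
eef_rot: [3.14, 0.0, 1.424]
wrist_force: [-0.1, 0.0, -0.4]
finger_gap: 0.4
```

>>> arm_command:
  rows: [2.4,-3.7,0,1,0,0,0,0,0,0]

```text
clock: 20.05
eef_pos: [482.9, -205.1, 102.7]
eef_rot: [3.141, 0.0, 1.442]
wrist_force: [-0.3, -0.3, 0.6]
finger_gap: 0.4
```

>>> arm_command:
  rows: [2.4,-3.7,0,1,0,0,0,0,0,0]

```text
clock: 20.3
eef_pos: [485.3, -208.9, 102.4]
eef_rot: [3.141, 0.0, 1.46]
wrist_force: [0.7, 0.4, -0.6]
finger_gap: 0.1
```

>>> arm_command:
  rows: [2,0,0,0,0,0,0,0,0,0]

```text
clock: 20.55
eef_pos: [486.2, -209.4, 102.3]
eef_rot: [-3.139, 0.001, 1.46]
wrist_force: [-9.1, -5.3, 2.8]
finger_gap: 0.3
```

>>> arm_command:
  rows: [1.5,0,0,0,0,0,0,0,0,0]

```text
clock: 20.8
eef_pos: [487.0, -210.0, 102.3]
eef_rot: [-3.138, 0.002, 1.459]
wrist_force: [-15.1, -9.9, 4.6]
finger_gap: 0.2
```

```bash
cat >> h.py <<'E'
def lid(c,b):
    P=world(c);m=((P[...,2]>96)&(P[...,2]<108)).astype(np.uint8);k=np.zeros_like(m);k[b[0]:b[1],b[2]:b[3]]=1;m*=k
    n_,l,s,ce=cv2.connectedComponentsWithStats(m);i=1+s[1:,4].argmax()
    cn=max(cv2.findContours((l==i).astype(np.uint8),0,1)[0],key=cv2.contourArea)
    pts=np.array([ray(c,u,v,102)[:2] for u,v in cn[:,0]],np.float32);r=cv2.minAreaRect(pts);return r,cv2.boxPoints(r).round(1).tolist()
E
python3 - <<'E'
from h import *
c=shot('top','top4.png');print(lid(c,(115,215,340,440)))
for p in pots(c):print(p)
E
```

```text
(((599.5478515625, -146.9990234375), (189.61651611328125, 191.26565551757812), 84.5408935546875), [[495.29998779296875, -232.3000030517578], [685.7000122070312, -250.5], [703.7999877929688, -61.70000076293945], [513.4000244140625, -43.5]])
([461, 229], 232, [424.9, -335.0], np.float64(101.4), 47, np.float64(72.0))
([240, 232], 310, [417.1, 274.7], np.float64(100.0), 47, np.float64(71.3))
```

View pics/top4.png

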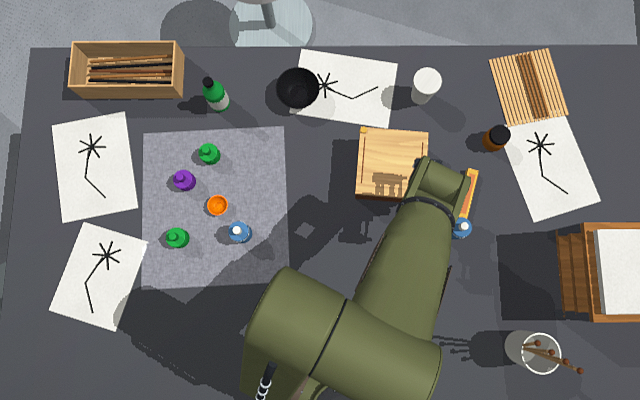

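Lid at the stop (15 N), fitted heading -5.46° and centred on the chest, so it is shut. Retreating and moving above the weight.

>>> arm_command:
  rows: [-25,0,0,0,0,0,0,55,-10,0,0,0,50,-10,60,13,-30,0,-10,60,13,-35,0,-10,60]

```text
clock: 21.48
eef_pos: [490.3, -274.3, 208.4]
eef_rot: [3.14, -0.001, 0.757]
wrist_force: [0.6, 0.1, 0.4]
finger_gap: 27.0
```

Run:
```python
from h import *
c=shot('top');print(lid(c,(115,215,340,440)));s=manip.read_state();print(s['eef_pos'],s['eef_rot'])
P=world(c);m=((P[...,2]>18)&(P[...,2]<30)).astype(np.uint8);m[:,:446]=0;m[:,485:]=0;m[222:]=0;m[:160]=0
print(m.sum())
n_,l,st,ce=cv2.connectedComponentsWithStats(m);i=1+st[1:,4].argmax()
cn=max(cv2.findContours((l==i).astype(np.uint8),0,1)[0],key=cv2.contourArea)
pts=np.array([ray(c,u,v,24)[:2] for u,v in cn[:,0]],np.float32);print(cv2.minAreaRect(pts))
```

```text
(((599.9876708984375, -147.1047821044922), (189.70986938476562, 190.83642578125), 84.70215606689453), [[496.20001220703125, -232.6999969482422], [686.2000122070312, -250.39999389648438], [703.7999877929688, -61.5], [513.7000122070312, -43.79999923706055]])
[ 490.82952578 -277.72683717  207.55945476] [3.13984881e+00 9.66586978e-05 7.45811331e-01]
0Traceback (most recent call last):
  File "<stdin>", line 5, in <module>
ValueError: attempt to get argmax of an empty sequence
```

>>> arm_command:
  rows: [13,-35,0,-10,60,13,-35,0,-10,60,12,-27,0,-10,60,0,0,-40,-10,60,0,0,-30,-10,60]

```text
clock: 22.15
eef_pos: [527.4, -370.7, 135.6]
eef_rot: [-3.141, 0.001, -0.117]
wrist_force: [-0.8, -0.5, 0.0]
finger_gap: 60.2
```

>>> arm_command:
  rows: [0,0,0,-10,60,0,0,0,0,60]

```text
clock: 22.4
eef_pos: [527.7, -370.7, 137.2]
eef_rot: [-3.141, 0.0, -0.284]
wrist_force: [-0.6, -0.6, 0.2]
finger_gap: 60.1
```

>>> arm_command:
  rows: [0,0,-45,0,60,0,0,-38,0,60,0,0,0,0,60]

```text
clock: 22.78
eef_pos: [526.7, -369.9, 52.4]
eef_rot: [-3.14, 0.004, -0.282]
wrist_force: [0.6, -0.7, 1.0]
finger_gap: 60.2
```

Run:
```python
from h import *
c=shot('side');cv2.imwrite('pics/s3.png',cv2.resize(c['image'][80:230,230:430],(800,600),interpolation=cv2.INTER_CUBIC))
print(manip.read_state()['eef_pos'])
```

```text
[ 527.65270974 -370.68958427   54.73745084]
```

View pics/s3.png

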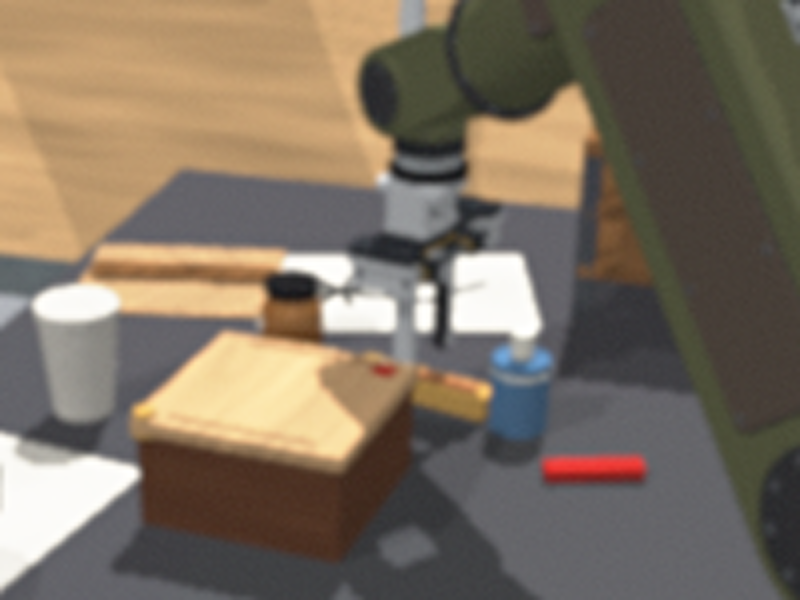

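The crop shows the lid shut, the weight unmoved at about (440,390), the fingers straddling it, and the tall pot (520,390) clear of the gripper.

>>> arm_command:
  rows: [0,0,-30,0,60,0,0,-7,0,60,0,0,0,0,0,0,0,0,0,0,0,0,0,0,0]
  newtons: 50

```text
clock: 23.45
eef_pos: [528.0, -371.0, 18.5]
eef_rot: [3.141, -0.001, -0.285]
wrist_force: [-0.0, -0.2, 0.4]
finger_gap: 33.7
```

>>> arm_command:
  rows: [0,0,0,0,0,0,0,10,0,0,0,0,20,0,0,0,0,0,0,0]

```text
clock: 23.95
eef_pos: [528.5, -371.3, 49.8]
eef_rot: [3.14, -0.003, -0.285]
wrist_force: [0.3, -1.1, -4.9]
finger_gap: 31.5
```

>>> arm_command:
  rows: [0,0,50,0,0,0,0,50,0,0,0,0,40,0,0,15,45,0,3,0,15,45,0,3,0]

```text
clock: 24.58
eef_pos: [557.6, -279.8, 187.6]
eef_rot: [3.142, -0.0, -0.18]
wrist_force: [-0.2, 0.8, -5.4]
finger_gap: 31.4
```

>>> arm_command:
  rows: [15,45,0,3,0,15,45,0,2,0,11.5,44,0,0,0,0,0,-30,0,0,0,0,-20,0,0]

```text
clock: 25.2
eef_pos: [598.8, -145.9, 136.0]
eef_rot: [-3.141, 0.001, -0.092]
wrist_force: [0.3, 0.1, -5.7]
finger_gap: 31.5
```

>>> arm_command:
  rows: [0,0,-10,0,0,0,0,0,0,0]

```text
clock: 25.45
eef_pos: [598.9, -146.8, 127.1]
eef_rot: [-3.141, 0.001, -0.094]
wrist_force: [-0.5, 0.5, -3.6]
finger_gap: 31.3
```

>>> arm_command:
  rows: [0,0,-4,0,0,0,0,-1,0,0,0,0,0,0,0]

```text
clock: 25.82
eef_pos: [599.2, -146.8, 122.7]
eef_rot: [3.142, -0.0, -0.093]
wrist_force: [-0.1, -0.1, -5.3]
finger_gap: 31.8
```

>>> arm_command:
  rows: [0,0,-1.5,0,0,0,0,0,0,0]

```text
clock: 26.08
eef_pos: [599.1, -146.7, 120.9]
eef_rot: [-3.142, 0.0, -0.093]
wrist_force: [0.3, -0.6, -4.4]
finger_gap: 31.7
```

>>> arm_command:
  rows: [0,0,-1,0,0,0,0,0,0,0]

```text
clock: 26.32
eef_pos: [599.2, -146.8, 120.4]
eef_rot: [3.141, -0.001, -0.093]
wrist_force: [-2.0, -0.6, -0.3]
finger_gap: 31.2
```

>>> arm_command:
  rows: [0,0,-0.5,0,0,0,0,0,0,0]

```text
clock: 26.58
eef_pos: [599.3, -146.9, 120.3]
eef_rot: [3.141, -0.001, -0.093]
wrist_force: [-3.4, 1.1, 4.7]
finger_gap: 31.5
```

Resting on the lid. Releasing, lifting and retreating.

>>> arm_command:
  rows: [0,0,0,0,60,0,0,0,0,60,0,0,20,0,60,0,0,50,0,60,0,0,30,0,60]

```text
clock: 27.2
eef_pos: [599.5, -146.9, 221.9]
eef_rot: [3.141, -0.002, -0.093]
wrist_force: [0.8, -0.6, 0.1]
finger_gap: 60.1
```

>>> arm_command:
  rows: [-40,45,0,0,60,-40,45,0,0,60,-40,45,0,0,60,-30,45,0,0,60,0,0,0,0,60]

```text
clock: 27.82
eef_pos: [448.0, 35.3, 220.0]
eef_rot: [-3.141, -0.001, -0.09]
wrist_force: [-0.6, -0.8, -0.1]
finger_gap: 59.9
```

Run:
```python
from h import *
c=shot('top','top5.png');print(lid(c,(115,215,340,440)));P=world(c)
m=((P[...,2]>118)&(P[...,2]<134)).astype(np.uint8);m[:120]=0;m[215:]=0;m[:,:345]=0;m[:,440:]=0
n_,l,st,ce=cv2.connectedComponentsWithStats(m);i=1+st[1:,4].argmax()
cn=max(cv2.findContours((l==i).astype(np.uint8),0,1)[0],key=cv2.contourArea)
print('w',cv2.minAreaRect(np.array([ray(c,u,v,126)[:2] for u,v in cn[:,0]],np.float32)),np.median(P[l==i][:,2]),np.percentile(P[l==i][:,2],[5,95]))
for p in pots(c):print(p)
for lo,hi in(((0,180,120),(4,255,255)),((6,200,150),(18,255,255)),((45,100,40),(85,255,255)),((130,100,40),(150,255,255))):
    print([(ce.round().tolist(),np.median(P[m],0).round(1).tolist()) for m,s,ce in blobs(c,lo,hi,40)])
```

```text
(((600.0830688476562, -147.32298278808594), (189.8351287841797, 190.15345764160156), 84.71197509765625), [[496.70001220703125, -233.10000610351562], [686.0, -250.60000610351562], [703.5, -61.599998474121094], [514.2000122070312, -44.0]])
w ((597.8499755859375, -147.4308319091797), (32.28705596923828, 151.10263061523438), 84.48860168457031) 125.23549791716641 [120.87948564 129.52335161]
([458, 228], 351, [424.9, -335.4], np.float64(100.2), 51, np.float64(71.0))
([240, 232], 310, [417.3, 274.3], np.float64(100.1), 50, np.float64(71.2))
[([416.0, 189.0], [524.1, -211.9, 102.1]), ([430.0, 259.0], [339.7, -259.5, 12.9])]
[([217.0, 205.0], [499.0, 347.8, 13.0])]
[([214.0, 92.0], [800.4, 342.3, 106.6]), ([209.0, 153.0], [641.4, 367.4, 43.3]), ([177.0, 237.0], [400.6, 446.9, 43.5])]
[([184.0, 180.0], [564.6, 435.6, 42.8])]
```

View pics/top5.png

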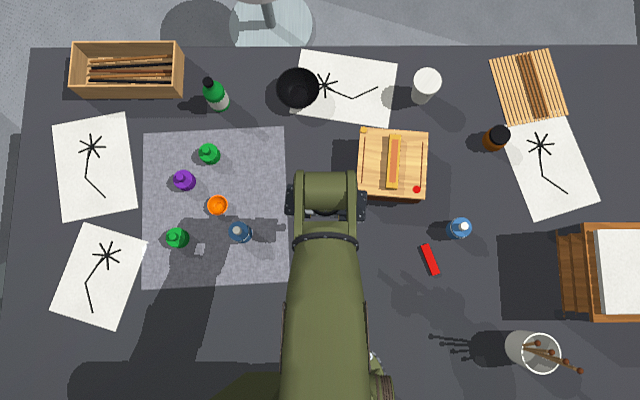

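The lid (393,163) is shut with the weight (394,160) flat on it at 125 mm. The bystanders and tall pots read within 1 mm of the first picture, and the robot touches nothing. Handing in.

```bash
python3 -c "
from cell import manip
print(manip.sign_off())"
```

```text
the job is handed in; nothing more can be done
None
```

The job is handed in at about 28 s on the robot's clock, with every step done in the order asked. The sign-off reports no verdict.

- **Lid opened:** I pushed the lid near the red dot to about 1.55 rad, just short of its 1.65 stop.
- **Pots:** Only two short pots were in this run, and both were set down on the chest's floor. The first read 77.5 mm at its knob, as it should on the floor. The second one's knob reading (83 mm) was spoiled by the chest wall next to it, so it rests on the contact force when I set it down and the picture.
- **Lid shut:** I pushed it back until it met the stop, with 15 N and then 0.8 mm of movement or less. The fitted outline was centred at (600, -147) mm with a heading of about -5.4°. That agrees with my chest heading estimates, which scatter from -4.9° to -6.3°.
- **Paperweight:** It lies flat in the middle of the lid, with its top at about 125 mm (126 expected), and stayed there after release.
- **Everything else:** In the last picture the tall pots, dish, ink stick and the green and purple look-alikes were all within about 1 mm of where they started. I saw no pot knocked aside during the run.

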